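# Pack a sample canister into a mailing tube with the packing rod

### The arm

A 6-joint arm with a two-finger parallel gripper is mounted at the origin on a cart in front of the work surface, level with it; the furniture and walls round the work are solid. World frame = base frame: x ahead of the robot, y to its left, z up, the work surface at z = 0. Lengths are in m, angles in degrees, forces in N, time in s.
With the tool pointing down it reaches from about 0.375 to 0.75 m from the base axis. Payload 9 kg.
Tool frame: the origin (TCP) lies between the finger pads; the fingertips stand 22 mm ahead of it and the grasp point (between the pads) lies 3 mm ahead of it; x points along the fingers, y is the direction in which the jaws open and shut, and the axes are right-handed (so a half turn about x gives the same grasp; the last joint's range is limited). The gripper opens to 85 mm and grips with 20 to 120 N. Pads are 22 mm wide; open, the fingers measure 114 mm over their backs; the gripper's body (76 mm by 85 mm) begins 54 mm behind the grasp point. The pads swing forward as they close: fully open they stand 13 mm farther back than shut.
Start: joints at [59.949, 5.964, 5.575, 89.605, 0, 77.527], TCP at [0.181, 0.572, 0.253] pointing down, gripper open.
Joint ranges: [-171.21, 171.21], [-48.23, 106.86], [-62.78, 66.21], [-105.2, 120.99], [-86.42, 89.51], [-180, 180]. Speed limits (degrees/s): [127.2, 127.2, 147.25, 180, 180, 180].

### API

Orientations are given as [roll, pitch, yaw] about the fixed x, y, z axes, in that order (R = Rz(yaw) Ry(pitch) Rx(roll)).
In Python, from station import * gives the robot as it stands.
- The arm moves only by the tool apply_moves, never from a script. Its argument "motion" is a list of rows, each a list of 7 numbers: the shift along the tool's x, y, z normalised to -1 to 1, where 1 is 600 mm, then the turn, a rotation vector about the tool's x, y, z normalised to -1 to 1, where 1 is 180 degrees, then the opening, from -1 (shut) to 1 (fully open). In form: [[dx, dy, dz, ax, ay, az, jaw], ...]. A call has 1 to 20 rows; each row shifts and turns the commanded pose from where the row before left it, along the tool's axes as they then stand; what a row does not reach is not made up. A row lasts 1/10 s, in which the tool goes at most 50 mm and 8.59 degrees, less where a joint would pass 70% of its speed; a pose out of reach is approached as far as the arm can. A call with a number of a shift or a turn outside -1 to 1 is refused whole. A call with a gripper value outside its range is refused whole. The fingers move at their own pace and stop on an object; "force" is the grip in N (left out, the last holds). Time passes only in rows, so rows that do not move let the fingers close. It gives the time, the measured TCP pose, the force and the opening at its end, in the units of the state.
- get_obs(): the state, without advancing time (a new reading comes with each control period).
- read_camera(name): name is "scene" or "top"; returns the picture (384x512x3 uint8, blue, green, red); there is no depth.
- get_calibration(name): a dict with "fx", "fy", "cx", "cy" (pixels), "view" (4x4, takes a point from world to camera coordinates). Camera axes: x right, y down, z forward; pixel columns grow to the right and rows downward; lengths in m; the calibration is good to about 2 mm. A picture is of the moment at which its call begins. get_calibration takes no time and is no camera call.
- job_done(): hands the job in, once; it reports no verdict.
Trained networks look in the newest picture that a camera, given by its name, has taken for a name from the list of things; names that differ only in an ending like _2 or _b are one class to them, and where a whole thing is asked for, a point or a joint stands for the part that bears it (a point fixed in the world has none). Each returns a list of dicts, best first, with "p" (0 to 1); they miss things now and then, are a little off and sometimes report something else, mostly with a low value. They report only what shows in the picture. A call takes as long as a camera call. They do not tell look-alikes from the thing itself.
- search_frame(camera, thing): "bbox" ([centre column, centre row, width, height] in pixels, round what is visible of it).
- cut_out(camera, thing): "mask" (384x512 bool, what is visible of it) and "bbox" ([centre column, centre row, width, height] in pixels, round what is visible of it).
- mark_of(camera, thing): "location" ([column, row] in pixels: a listed point, or the origin of a listed thing).
The state is a dict: "t": time; "q": joint angles; "joint_vel": joint speeds; "effort": joint torques, N m; "tcp_pos": TCP position; "ee_rot": TCP orientation; "force": force on the tool from outside, world axes, zero at the start; "moment": the same for the moment, N m; "opening": opening from 0.0 (shut) to 1.0 (fully open).
Only numpy, scipy, OpenCV 4.12 (cv2) and the standard library are available. Lean on these libraries where they do the work, as an engineer would, in place of code of your own. Each camera call takes 0.05 s, during which the arm holds its last target.

### The job

Put the small metal canister into the upright mailing tube, on top of the one that is stuck part-way inside. Then take the packing rod from its wooden holder and push both canisters down the tube with it until they bottom out firmly: keep a steady press of about 15 N on the bottom for a second, never more than 22 N. Stand the rod back in its holder, and leave the tamper and the wipe bottle where they are.

Things in the scene. Friction and masses are not known exactly. Their poses are not given: they have to be found in the camera images.
- can_center (a point): centre (half-way up) of the loose aluminium sample canister, an upright cylinder 26 mm across and 60 mm tall, about 50 g, standing on the bench; z along its axis
- can: the same canister; its origin is the centre of its underside, 30 mm below can_center
- tube_mouth (a point): centre of the top rim of the mailing tube's mouth, 165 mm above the bench, z up. The white collar at the mouth is a funnel, 55 mm across outside, 46 mm wide inside at the rim, narrowing over the top 16 mm to 34 mm; below, the bore is about 31 mm wide. With both canisters at the bottom, the upper one's top is 30 to 60 mm below the rim
- tube: the fixed cardboard tube, 39 mm across, on a round base 96 mm across; origin under the base, z the tube's axis. A tight canister sits inside, its top 46 to 90 mm below the rim (differs). It slides only under about 6 N and goes 30 to 44 mm farther; where it bottoms out differs by 30 mm and can only be felt: the resistance then rises above the 6 N without further travel
- rod_grip (a point): centre of the packing rod's square wooden handle, 22 x 22 mm across (its flats face the rod's x and y axes) and 50 mm long, the top of the rod; the rod's lower end is 135 mm below this point. z along the rod, upward
- rod_tip (a point): lower end of the packing rod, on its axis, 135 mm below rod_grip
- rod: the packing rod, 160 mm long, about 140 g: steel shaft 14 mm thick, square wooden handle on top, black rubber foot 24 mm across and 14 mm high at the lower end, which yields about 1 mm per 10 N (at most 6 mm). Origin at its lower end. It stands upright in the wooden holder
- stand_hole0 (a point): centre of the mouth of the hole in the wooden rod holder, a fixed block 80 x 80 mm and 55 mm high; the hole is 31 mm wide and 40 mm deep, flat-bottomed, so the rod's lower end rests 40 mm below this point
- tamper_center (a point): centre of the coffee tamper, 58 mm across and 78 mm tall, a bystander that stays where it is
- tamper: the same tamper; origin at the centre of its underside
- bottle_center (a point): centre of the wipe bottle, 50 mm across and 96 mm tall, a bystander that stays where it is
- wipe_bottle: the same bottle; origin at the centre of its underside
Mind the look-alikes: they are no part of the job. There is more than one size of the rod; the one meant has the size given above.

How it is judged:
By the outcome, as a careful person would: the job done as asked, in the order asked, and still so for the second after the job is handed in, with the robot touching nothing.
It also fails if it takes over 67 s, if anything falls off the work surface, if the arm or the gripper's body presses on something with over 40 N, if the wrist force passes 120 N, or if a joint passes its speed limit or range.

## Working session

There is one attempt and no reset: what is moved stays moved. The work goes in short steps, Python scripts to look and compute and a tool call to move; the robot and the scene stay as the last step left them, time stands still between calls to the robot, and variables do not carry over. Pictures are saved under pics/ and viewed, and the job is handed in when it is done.

Besides the shell and the picture viewer there is one more tool, called in YAML: its name, and indented under it one key for each argument. apply_moves: Moves the arm, as the interface text tells. Its arguments: {"type":"object","properties":{"motion":{"type":"array"},"force":{"type":"number"}},"required":["motion"]}

```bash
ls; mkdir -p pics; python3 - <<'E'
from station import *
import cv2, numpy as np
print(get_obs())
for c in ("scene","top"):
    im=read_camera(c); cv2.imwrite(f"pics/{c}0.png",im)
    k=get_calibration(c); print(c,k)
E
```

```text
pics
{'t': 0.0, 'q': array([5.99479277e+01, 5.99797898e+00, 5.52605483e+00, 8.96042340e+01,
       4.26955409e-04, 7.75253066e+01]), 'joint_vel': array([-0.07512995,  0.03145111,  0.0086594 , -0.05499216,  0.00277053,
       -0.01436967]), 'effort': array([ 4.02881906e-04, -5.56933486e+01,  5.03645003e+01,  1.72390480e-02,
       -3.77561300e-04,  5.26179872e-05]), 'tcp_pos': array([0.18104188, 0.57171354, 0.25251919]), 'ee_rot': array([-102.79589967,   89.92384067, -120.37327885]), 'force': array([ 0.34151991, -0.3524098 , -0.0827945 ]), 'moment': array([ 0.05112142, -0.07823987,  0.03002742]), 'opening': 1.0040704153091244}
scene {'fx': 416.7440492700403, 'fy': 416.7440492700403, 'cx': 250.7079891503693, 'cy': 189.87191232075136, 'view': array([[ 0.74694429, -0.66487542, -0.00386131, -0.40016281],
       [-0.43014598, -0.47879634, -0.76532902,  0.38160854],
       [ 0.50699967,  0.57331906, -0.64362768,  0.66553919],
       [ 0.        ,  0.        ,  0.        ,  1.        ]])}
top {'fx': 423.4885182038093, 'fy': 423.4885182038093, 'cx': 259.79942080689995, 'cy': 189.67784457871733, 'view': array([[ 3.58685096e-03, -9.99992437e-01,  1.50362111e-03,
         4.54889077e-02],
       [-9.81497250e-01, -3.80836391e-03, -1.91438358e-01,
         6.20761450e-01],
       [ 1.91442636e-01, -7.89139128e-04, -9.81503487e-01,
         1.19490589e+00],
       [ 0.00000000e+00,  0.00000000e+00,  0.00000000e+00,
         1.00000000e+00]])}
```

View pics/scene0.png

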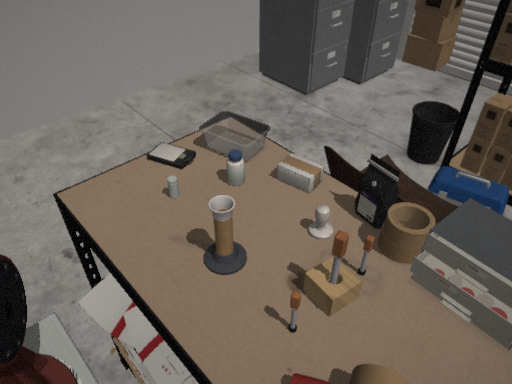

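View pics/top0.png

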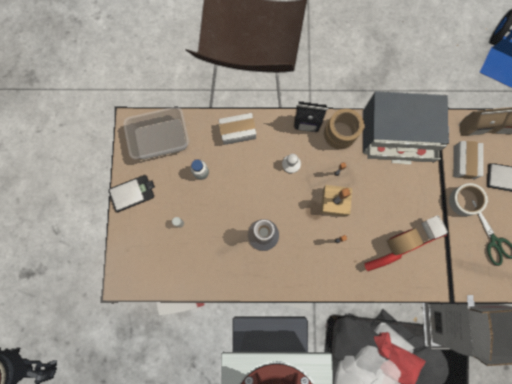

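```bash
python3 - <<'E'
from station import *
import numpy as np
for t in ["can_center","tube_mouth","rod_grip","stand_hole0","rod_tip"]:
    for c in ("scene","top"):
        print(t,c,[(np.round(d["location"],1),round(d["p"],2)) for d in mark_of(c,t)])
for t in ["can","tube","rod","tamper","wipe_bottle"]:
    for c in ("scene","top"):
        print(t,c,[(np.round(d["bbox"],1),round(d["p"],2)) for d in search_frame(c,t)])
print(get_obs()["t"])
E
```

```text
can_center scene [(array([170.9, 186.1]), 0.52), (array([319.6, 230.7]), 0.2)]
can_center top [(array([178.5, 220.5]), 0.42)]
tube_mouth scene [(array([219.2, 203. ]), 0.65)]
tube_mouth top [(array([266.1, 230. ]), 0.58), (array([198.1, 172.2]), 0.2)]
rod_grip scene [(array([344. , 244.3]), 0.78), (array([368.5, 243.7]), 0.77), (array([294.8, 302.2]), 0.57)]
rod_grip top [(array([345.1, 193.8]), 0.44), (array([340. , 165.2]), 0.41), (array([345.1, 235.8]), 0.41)]
stand_hole0 scene [(array([335.2, 275.8]), 0.87)]
stand_hole0 top [(array([336.3, 202. ]), 0.8), (array([200.7, 170.2]), 0.44)]
rod_tip scene [(array([292.1, 329.3]), 0.88), (array([328.5, 286.1]), 0.58), (array([361.3, 272.3]), 0.56)]
rod_tip top [(array([174.9, 219.1]), 0.57), (array([336.7, 201. ]), 0.5), (array([334.5, 242.6]), 0.44)]
can scene [(array([172.6, 187.9,  13.3,  23.1]), 0.5)]
can top []
tube scene [(array([224.9, 233.3,  41.1,  78.3]), 0.97)]
tube top [(array([263.6, 234. ,  29.6,  31.4]), 0.75)]
rod scene [(array([340.4, 256.8,  17.9,  54.4]), 0.89), (array([294.9, 311.9,  10.9,  40. ]), 0.69), (array([365.1, 255.5,  14.1,  40. ]), 0.56)]
rod top [(array([339.9, 169.4,  11.6,  14.6]), 0.55), (array([341.8, 196.4,  19.9,  16.2]), 0.47), (array([198.6, 168.7,  21. ,  25.7]), 0.47)]
tamper scene [(array([321.4, 222.7,  22.7,  33.3]), 0.92), (array([339.7, 256.7,  15.6,  50.2]), 0.29)]
tamper top [(array([290.7, 165.5,  19.6,  17.6]), 0.84)]
wipe_bottle scene [(array([235.1, 170.7,  21.8,  38.3]), 0.84), (array([226.3, 234.8,  42.3,  81.4]), 0.48)]
wipe_bottle top [(array([177.2, 221.7,  11.3,  13.2]), 0.5), (array([342.6, 195.5,  17. ,  10.4]), 0.33)]
1.1
```

```bash
cat > h.py <<'E'
import numpy as np, cv2
from station import *
K={c:get_calibration(c) for c in("scene","top")}
def proj(c,p):
    k=K[c];q=k["view"]@np.r_[p,1];return np.array([k["fx"]*q[0]/q[2]+k["cx"],k["fy"]*q[1]/q[2]+k["cy"]])
def ray(c,uv):
    k=K[c];R=k["view"][:3,:3];t=k["view"][:3,3]
    d=R.T@np.array([(uv[0]-k["cx"])/k["fx"],(uv[1]-k["cy"])/k["fy"],1]);return -R.T@t,d/np.linalg.norm(d)
def tri(a,b):
    A=[];B=[]
    rs=[ray("scene",a),ray("top",b)]
    M=sum(np.eye(3)-np.outer(d,d) for o,d in rs);v=sum((np.eye(3)-np.outer(d,d))@o for o,d in rs)
    p=np.linalg.solve(M,v);return p,[np.linalg.norm((np.eye(3)-np.outer(d,d))@(p-o)) for o,d in rs]
def plane(c,uv,z):
    o,d=ray(c,uv);return o+d*(z-o[2])/d[2]
E
python3 - <<'E'
from h import *
np.set_printoptions(precision=4,suppress=True)
for n,a,b in [("can",(170.9,186.1),(178.5,220.5)),("can bbox",(172.6,187.9),(177.2,221.7)),("mouth",(219.2,203),(266.1,230)),("grip",(344,244.3),(345.1,193.8)),("gripsmallA",(368.5,243.7),(340,165.2)),("gripsmallB",(294.8,302.2),(345.1,235.8)),("hole",(335.2,275.8),(336.3,202)),("tip",(328.5,286.1),(336.7,201)),("tamper",(321.4,222.7),(290.7,165.5))]:
    print(n,*tri(a,b))
for n,f,r in [("scene",'pics/scene0.png',(150,140,400,340)),("top",'pics/top0.png',(150,140,370,260))]:
    im=cv2.imread(f); 
A=cv2.imread('pics/scene0.png'); B=cv2.imread('pics/top0.png')
def crop(I,x,y,w,h,s): return cv2.resize(I[y:y+h,x:x+w],None,fx=s,fy=s,interpolation=cv2.INTER_CUBIC)
a=crop(A,295,220,90,95,6);b=crop(A,195,190,60,90,6)
cv2.imwrite('pics/c1.png',a);cv2.imwrite('pics/c2.png',np.hstack([b,crop(A,155,165,40,90,6)]))
cv2.imwrite('pics/c3.png',np.hstack([crop(B,310,170,60,60,6),crop(B,240,205,50,60,6)]))
cv2.imwrite('pics/c4.png',crop(B,155,200,50,40,8))
E
```

```text
can [0.5265 0.2922 0.0339] [np.float64(0.0051341716490742), np.float64(0.0051341716490741415)]
can bbox [0.5278 0.2961 0.0237] [np.float64(0.0009656978977506641), np.float64(0.0009656978977505303)]
mouth [0.4872 0.0326 0.1715] [np.float64(0.0034979088435819466), np.float64(0.003497908843581971)]
grip [ 0.5941 -0.1877  0.1515] [np.float64(0.0026755665639880922), np.float64(0.002675566563987965)]
gripsmallA [ 0.6907 -0.1882  0.0839] [np.float64(0.0007529275720836083), np.float64(0.000752927572083609)]
gripsmallB [ 0.4783 -0.1909  0.0897] [np.float64(0.005383396702877823), np.float64(0.005383396702877751)]
hole [ 0.5892 -0.1821  0.0588] [np.float64(0.005902538856427447), np.float64(0.005902538856427326)]
tip [ 0.5896 -0.1822  0.0282] [np.float64(0.00411248561740837), np.float64(0.004112485617408346)]
tamper [ 0.706  -0.05    0.0317] [np.float64(0.0050364351066301055), np.float64(0.0050364351066299285)]
```

View pics/c1.png

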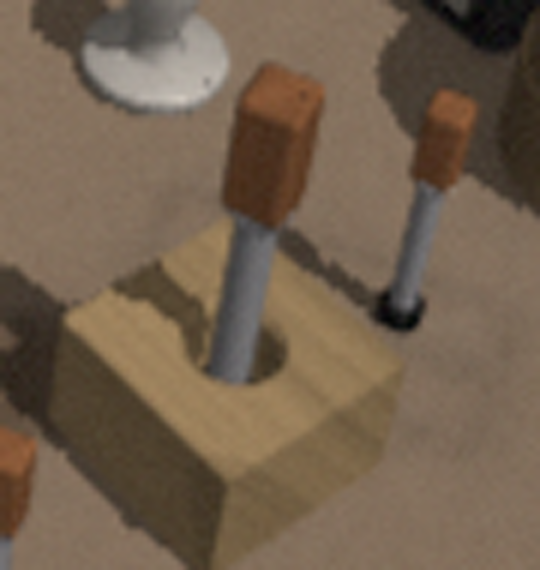

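View pics/c2.png

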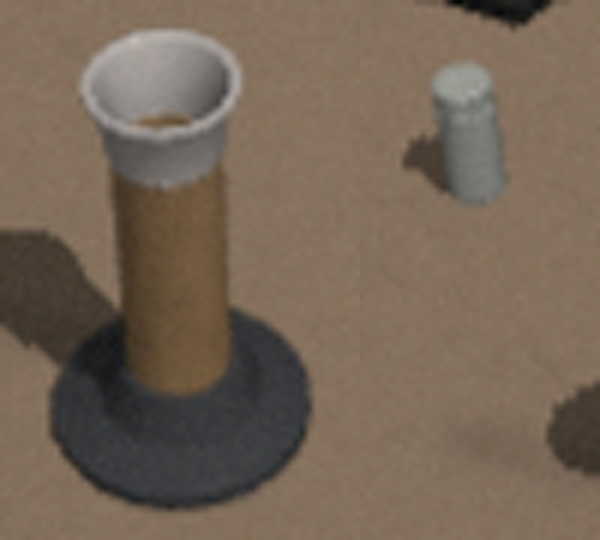

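View pics/c3.png

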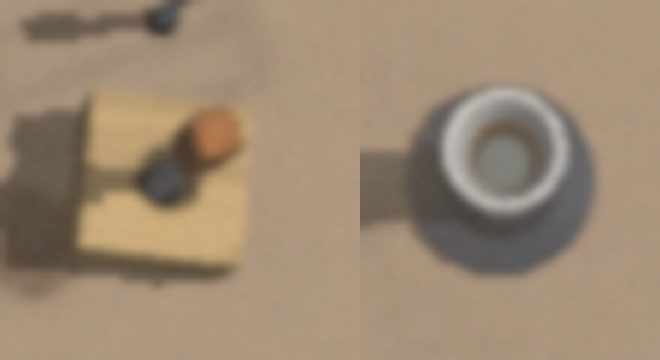

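View pics/c4.png

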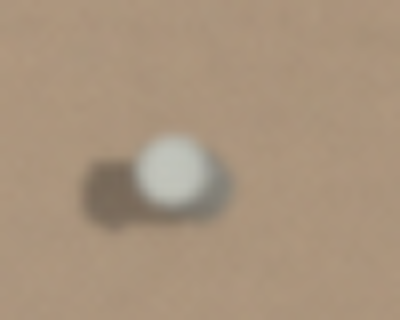

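```bash
python3 - <<'E'
from h import *
np.set_printoptions(precision=4,suppress=True)
S=lambda x,y,x0,y0,s:np.array([x0+(x+.5)/s-.5,y0+(y+.5)/s-.5])
def pr(n,a,b,z): print(n,*tri(a,b),plane("scene",a,z),plane("top",b,z))
pr("can top",S(105,85,155,165,6),S(172,171,155,200,8),.06)
pr("mouth",S(161,85,195,190,6),S(145,150,240,205,6),.165)
pr("handtop",S(283,93,295,220,6),S(215,135,310,170,6),.175)
pr("hole",S(237,345,295,220,6),S(165,178,310,170,6),.055)
sc=[(65,320),(230,218),(405,370),(228,478)];tp=[(78,250),(92,92),(255,103),(243,268)]
# scene left = ? try matching
P=[plane("scene",S(*c,295,220,6),.055)for c in sc];Q=[plane("top",S(*c,310,170,6),.055)for c in tp]
print(np.array(P),np.mean(P,0));print(np.array(Q),np.mean(Q,0))
# handle top corners scene
hs=[(243,100),(272,63),(323,83),(298,120)]
H=np.array([plane("scene",S(*c,295,220,6),.175)for c in hs]);print(H,H.mean(0))
for i in range(4):
    d=H[(i+1)%4]-H[i];print(np.linalg.norm(d),np.degrees(np.arctan2(d[1],d[0])))
for i in range(4):
    d=P[(i+1)%4]-P[i];print("blk",np.linalg.norm(d),np.degrees(np.arctan2(d[1],d[0])))
A=cv2.imread('pics/scene0.png'); B=cv2.imread('pics/top0.png')
c=cv2.resize(A[225:265,325:360],None,fx=14,fy=14,interpolation=cv2.INTER_LANCZOS4);cv2.imwrite('pics/d1.png',c)
c=cv2.resize(B[180:212,325:360],None,fx=16,fy=16,interpolation=cv2.INTER_LANCZOS4);cv2.imwrite('pics/d2.png',c)
E
```

```text
can top [0.5273 0.2926 0.0563] [np.float64(0.00025026536803904054), np.float64(0.00025026536803902835)] [0.5253 0.2882 0.06  ] [0.5266 0.292  0.06  ]
mouth [0.4918 0.0371 0.1629] [np.float64(0.00033845282073770923), np.float64(0.00033845282073758943)] [0.4901 0.0353 0.165 ] [0.4919 0.037  0.165 ]
handtop [ 0.5931 -0.1826  0.1731] [np.float64(0.0003330654634738486), np.float64(0.00033306546347372046)] [ 0.5917 -0.1837  0.175 ] [ 0.5925 -0.1819  0.175 ]
hole [ 0.5947 -0.1824  0.0516] [np.float64(0.000756231559219742), np.float64(0.0007562315592198837)] [ 0.593  -0.1843  0.055 ] [ 0.5935 -0.1813  0.055 ]
[[ 0.5584 -0.1394  0.055 ]
 [ 0.6339 -0.1473  0.055 ]
 [ 0.6259 -0.2274  0.055 ]
 [ 0.5504 -0.2159  0.055 ]] [ 0.5922 -0.1825  0.055 ]
[[ 0.5575 -0.1374  0.055 ]
 [ 0.6368 -0.1463  0.055 ]
 [ 0.6315 -0.2272  0.055 ]
 [ 0.5489 -0.2181  0.055 ]] [ 0.5937 -0.1823  0.055 ]
[[ 0.5806 -0.1776  0.175 ]
 [ 0.5991 -0.1736  0.175 ]
 [ 0.6039 -0.1891  0.175 ]
 [ 0.5864 -0.1937  0.175 ]] [ 0.5925 -0.1835  0.175 ]
0.018958671487524035 12.296828687918095
0.016272701187737493 -72.83887409845033
0.018142663586137142 -165.46325402079538
0.01706683687999403 109.73609210522932
blk 0.0758682216798176 -6.008220316329853
blk 0.08048559597345889 -95.64860690281563
blk 0.07639638458480236 171.33348460587555
blk 0.07694081816628984 84.03586948911354
```

View pics/d1.png

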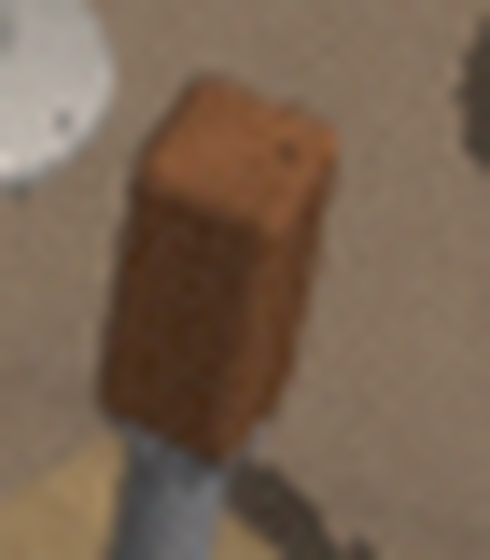

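View pics/d2.png

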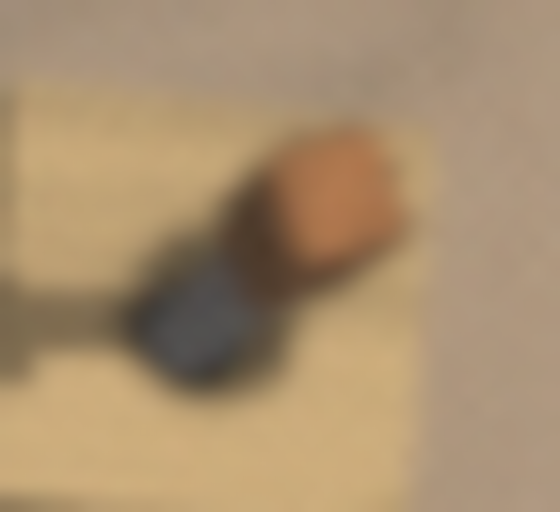

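```bash
cat >> h.py <<'E'
from scipy.spatial.transform import Rotation as Ro
np.set_printoptions(precision=4,suppress=True)
def cur():
    o=get_obs();return o,np.array(o["tcp_pos"]),Ro.from_euler("xyz",o["ee_rot"],degrees=True)
def goal(p,yaw):
    "world target TCP; tool x down, tool y at angle yaw (mod 180), gives total shift in tool axes (units), turn about tool x (units)"
    o,q,R=cur();M=R.as_matrix()
    ya=np.degrees(np.arctan2(M[1,1],M[0,1]))
    out=[]
    for k in(0,180):
        Y=np.array([np.cos(np.radians(yaw+k)),np.sin(np.radians(yaw+k)),0]);X=np.array([0,0,-1.]);T=Ro.from_matrix(np.c_[X,Y,np.cross(X,Y)])
        rv=(R.inv()*T).as_rotvec(degrees=True);out.append((np.linalg.norm(rv),rv))
    sh=M.T@(np.array(p)-q)
    print("t",round(o["t"],2),"pos",q,"yaw",ya,"q",o["q"],"open",o["opening"],"F",o["force"])
    print(" shift mm",sh*1000,"units",sh/.6)
    for n,rv in out: print(" turn deg",rv,"units",rv/180)
E
python3 - <<'E'
from h import *
for y in (-60,0,17,60): 
    print(y);goal([.5265,.2915,.15],y)
E
```

```text
-60
t 1.1 pos [0.1812 0.572  0.2534] yaw 72.42582440397491 q [59.9492  5.9614  5.5762 89.6053  0.0012 77.5233] open 0.9992577902902203 F [-0.1221 -0.0436 -0.9633]
 shift mm [ 103.3549 -163.189   413.8811] units [ 0.1723 -0.272   0.6898]
 turn deg [132.4258  -0.0106  -0.006 ] units [ 0.7357 -0.0001 -0.    ]
 turn deg [-47.5742   0.0049  -0.0087] units [-0.2643  0.     -0.    ]
0
t 1.1 pos [0.1812 0.572  0.2534] yaw 72.42582440397491 q [59.9492  5.9614  5.5762 89.6053  0.0012 77.5233] open 0.9992577902902203 F [-0.1221 -0.0436 -0.9633]
 shift mm [ 103.3549 -163.189   413.8811] units [ 0.1723 -0.272   0.6898]
 turn deg [72.4258 -0.0053 -0.0089] units [ 0.4024 -0.     -0.    ]
 turn deg [-107.5742    0.0097   -0.0057] units [-0.5976  0.0001 -0.    ]
17
t 1.1 pos [0.1812 0.572  0.2534] yaw 72.42582440397491 q [59.9492  5.9614  5.5762 89.6053  0.0012 77.5233] open 0.9992577902902203 F [-0.1221 -0.0436 -0.9633]
 shift mm [ 103.3549 -163.189   413.8811] units [ 0.1723 -0.272   0.6898]
 turn deg [55.4258 -0.0038 -0.0093] units [ 0.3079 -0.     -0.0001]
 turn deg [-124.5742    0.011    -0.0045] units [-0.6921  0.0001 -0.    ]
60
t 1.1 pos [0.1812 0.572  0.2534] yaw 72.42582440397491 q [59.9492  5.9614  5.5762 89.6053  0.0012 77.5233] open 0.9992577902902203 F [-0.1221 -0.0436 -0.9633]
 shift mm [ 103.3549 -163.189   413.8811] units [ 0.1723 -0.272   0.6898]
 turn deg [12.4258 -0.0001 -0.0097] units [ 0.069  -0.     -0.0001]
 turn deg [-167.5742    0.0142   -0.0002] units [-0.931   0.0001 -0.    ]
```

apply_moves:
  motion:
    - [0.0144,-0.0227,0.0575,0,0,0,1]
    - [0.0144,-0.0227,0.0575,0,0,0,1]
    - [0.0144,-0.0227,0.0575,0,0,0,1]
    - [0.0144,-0.0227,0.0575,0,0,0,1]
    - [0.0144,-0.0227,0.0575,0,0,0,1]
    - [0.0144,-0.0227,0.0575,0,0,0,1]
    - [0.0144,-0.0227,0.0575,0,0,0,1]
    - [0.0144,-0.0227,0.0575,0,0,0,1]
    - [0.0144,-0.0227,0.0575,0,0,0,1]
    - [0.0144,-0.0227,0.0575,0,0,0,1]
    - [0.0144,-0.0227,0.0575,0,0,0,1]
    - [0.0144,-0.0227,0.0575,0,0,0,1]
    - [0,0,0,0,0,0,1]
    - [0,0,0,0,0,0,1]
  force: 40

```text
t: 2.5
tcp_pos: [0.5267, 0.2905, 0.1493]
ee_rot: [-162.7, 89.9, 179.7]
force: [0.1, 0.1, 0.4]
opening: 1.002
```

```bash
python3 - <<'E'
from h import *
goal([.5265,.2915,.053],72.43)
for c in("top","scene"): cv2.imwrite(f"pics/{c}1.png",read_camera(c))
A=cv2.imread('pics/scene1.png');B=cv2.imread('pics/top1.png')
f=lambda I,x,y:cv2.resize(I[y:y+100,x:x+100],None,fx=4,fy=4,interpolation=cv2.INTER_CUBIC)
cv2.imwrite('pics/e1.png',np.hstack([f(A,120,110),f(B,130,170)]))
E
```

```text
t 2.5 pos [0.5267 0.2905 0.1493] yaw 72.32790412361452 q [16.4312  6.6197 -4.5394 78.8923  0.0155 34.1033] open 1.0016743687847722 F [0.082  0.0955 0.4266]
 shift mm [96.254   0.8986 -0.3952] units [ 0.1604  0.0015 -0.0007]
 turn deg [-0.1021 -0.0513  0.0159] units [-0.0006 -0.0003  0.0001]
 turn deg [179.8979   0.025    0.0805] units [0.9994 0.0001 0.0004]
```

View pics/e1.png

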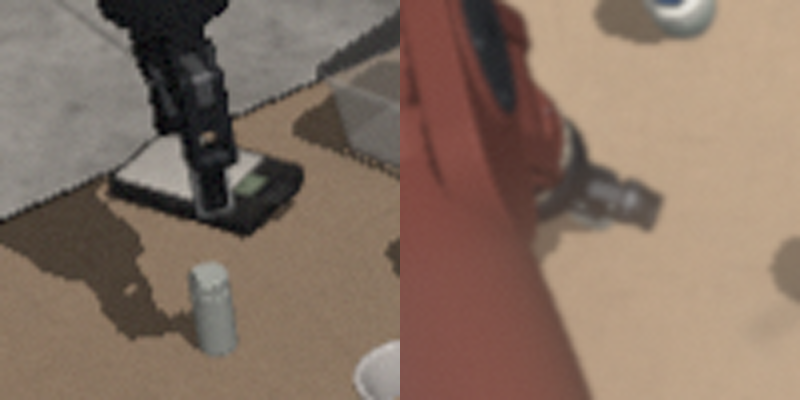

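```bash
python3 - <<'E'
from h import *
a=np.radians(72.4);u=np.array([np.cos(a),np.sin(a),0])
p=np.array([.5267,.2905,.149-.009])
for s in(-.05,0,.05):
    P=p+u*s;print(s,(proj("scene",P)-[120,110])*4,(proj("top",P)-[130,170])*4)
print((proj("scene",[.5265,.2915,.06])-[120,110])*4)
E
```

```text
-0.05 [214.7084 213.6131] [232.8193 212.0283]
0 [191.6989 168.8416] [163.8938 189.7292]
0.05 [170.2317 127.0711] [ 95.3076 167.5399]
[207.1223 271.7993]
```

apply_moves:
  motion:
    - [0.04,0.0015,-0.0007,0,0,0,1]
    - [0.04,0,0,0,0,0,1]
    - [0.04,0,0,0,0,0,1]
    - [0.025,0,0,0,0,0,1]
    - [0.018,0,0,0,0,0,1]
    - [0,0,0,0,0,0,1]

```text
t: 3.2
tcp_pos: [0.5254, 0.2924, 0.0508]
ee_rot: [-149.6, 89.9, -167.2]
force: [-1.1, 0.2, 1.1]
opening: 1.001
```

```bash
python3 - <<'E'
from h import *
goal([.5265,.2915,.051],72.43)
cv2.imwrite("pics/s2.png",read_camera("scene"))
A=cv2.imread('pics/s2.png')
cv2.imwrite('pics/e2.png',cv2.resize(A[140:220,130:230],None,fx=6,fy=6,interpolation=cv2.INTER_CUBIC))
E
```

```text
t 3.2 pos [0.5254 0.2924 0.0508] yaw 72.4617479333391 q [ 16.6447   9.9797 -11.3116  68.8037   0.0063  34.1829] open 1.0005746060289895 F [-1.0924  0.1508  1.1248]
 shift mm [-0.1922 -0.5043  1.31  ] units [-0.0003 -0.0008  0.0022]
 turn deg [ 0.0317 -0.0821  0.0482] units [ 0.0002 -0.0005  0.0003]
 turn deg [-179.9682   -0.0756   -0.1289] units [-0.9998 -0.0004 -0.0007]
```

View pics/e2.png

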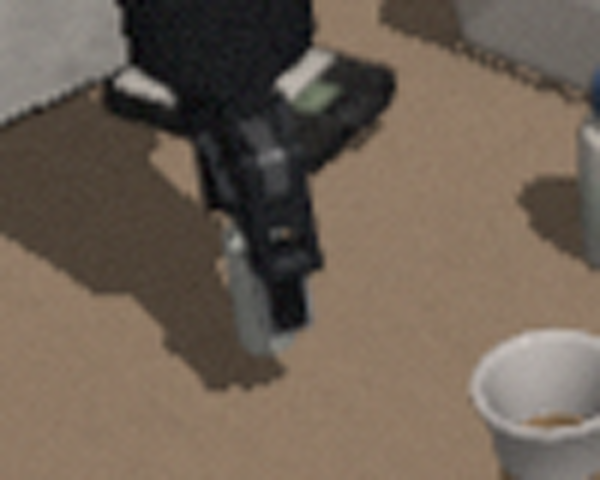

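apply_moves:
  motion:
    - [0,-0.0008,0.001,0,0,0,-1]
    - [0,0,0,0,0,0,-1]
    - [0,0,0,0,0,0,-1]
    - [0,0,0,0,0,0,-1]
    - [0,0,0,0,0,0,-1]
    - [0,0,0,0,0,0,-1]
    - [0,0,0,0,0,0,-1]
    - [0,0,0,0,0,0,-1]
    - [0,0,0,0,0,0,-1]
  force: 40

```text
t: 4.15
tcp_pos: [0.5271, 0.2916, 0.0522]
ee_rot: [35.8, 90.0, 18.2]
force: [-0.1, 0.1, 5.9]
opening: 0.291
```

apply_moves:
  motion:
    - [-0.03,0,0,0,0,0,-1]
    - [-0.06,0,0,0,0,0,-1]
    - [-0.08,0,0,0,0,0,-1]
    - [-0.08,0,0,0,0,0,-1]
    - [-0.04,0,0,0,0,0,-1]
    - [0,0,0,0,0,0,-1]
    - [0,0,0,0,0,0,-1]

```text
t: 4.85
tcp_pos: [0.5268, 0.2915, 0.2253]
ee_rot: [-160.4, 90.0, -178.0]
force: [0.5, 0.2, -1.0]
opening: 0.291
```

```bash
python3 - <<'E'
from h import *
goal([.491,.036,.23],107)
cv2.imwrite("pics/s3.png",read_camera("scene"));cv2.imwrite("pics/t3.png",read_camera("top"))
A=cv2.imread('pics/s3.png')
cv2.imwrite('pics/e3.png',cv2.resize(A[60:220,100:260],None,fx=3.7,fy=3.7,interpolation=cv2.INTER_CUBIC))
E
```

```text
t 4.85 pos [0.5268 0.2915 0.2253] yaw 72.42273079118273 q [16.5259  6.1061  2.8122 86.7201  0.0036 34.1032] open 0.29104461025315104 F [ 0.4648  0.1847 -0.9723]
 shift mm [  -4.7065 -254.3877   43.0341] units [-0.0078 -0.424   0.0717]
 turn deg [-34.5773  -0.0146   0.0006] units [-0.1921 -0.0001  0.    ]
 turn deg [145.4227   0.0008   0.0191] units [0.8079 0.     0.0001]
```

View pics/e3.png

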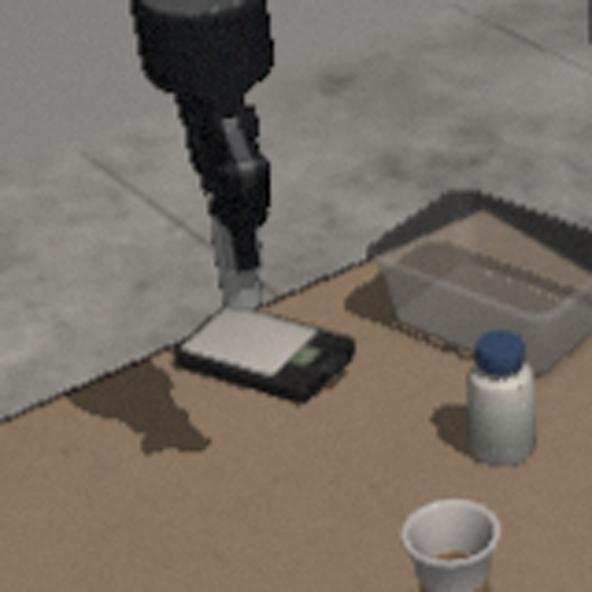

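apply_moves:
  motion:
    - [-0.02,-0.025,0.0042,0,0,0,-1]
    - [-0.0125,-0.05,0.0085,0,0,0,-1]
    - [0,-0.058,0.0098,0,0,0,-1]
    - [0,-0.058,0.0098,0,0,0,-1]
    - [0,-0.058,0.0098,0,0,0,-1]
    - [0,-0.058,0.0098,0,0,0,-1]
    - [0,-0.058,0.0098,0,0,0,-1]
    - [0,-0.04,0.0068,0,0,0,-1]
    - [0,-0.019,0.003,0,0,0,-1]
    - [0,0,0,0,0,0,-1]
    - [0,0,0,0,0,0,-1]

```text
t: 6.05
tcp_pos: [0.4908, 0.0364, 0.2452]
ee_rot: [129.2, 90.0, 111.6]
force: [-0.2, 0.7, -0.2]
opening: 0.29
```

```bash
python3 - <<'E'
from h import *
goal([.491,.036,.217],107)
cv2.imwrite("pics/s4.png",read_camera("scene"));cv2.imwrite("pics/t4.png",read_camera("top"))
A=cv2.imread('pics/s4.png');B=cv2.imread('pics/t4.png')
f=lambda I,x,y:cv2.resize(I[y:y+100,x:x+80],None,fx=5,fy=5,interpolation=cv2.INTER_CUBIC)
cv2.imwrite('pics/e4.png',np.hstack([f(A,180,150),f(B,225,180)]))
E
```

```text
t 6.05 pos [0.4908 0.0364 0.2452] yaw 72.40593076102331 q [-11.0399 -13.0393 -13.5586  89.4978   0.0267   6.5542] open 0.29015842899402194 F [-0.1561  0.6753 -0.1646]
 shift mm [28.2169 -0.3483  0.3633] units [ 0.047  -0.0006  0.0006]
 turn deg [-34.5941  -0.012   -0.0298] units [-0.1922 -0.0001 -0.0002]
 turn deg [145.4059  -0.0391   0.0157] units [ 0.8078 -0.0002  0.0001]
```

View pics/e4.png

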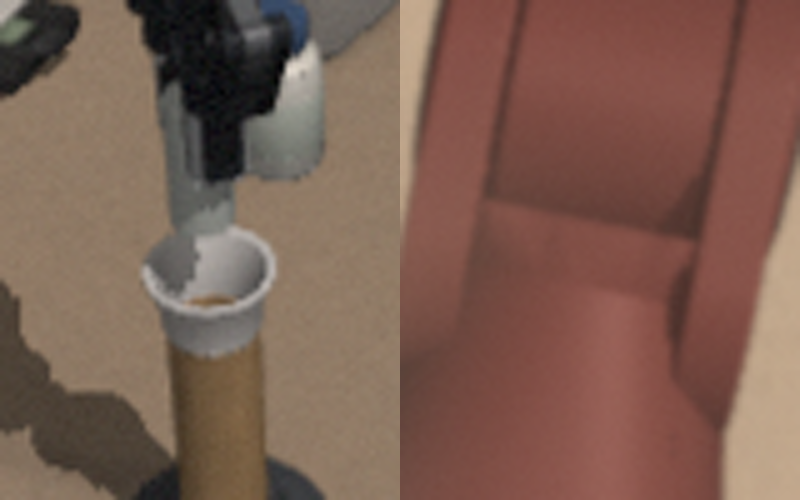

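```bash
python3 - <<'E'
from h import *
f=lambda p:(proj("scene",p)-[180,150]+.5)*5-.5
for z in(.193,.21,.165,.1): print(z,f([.4908,.0364,z]))
for d in np.eye(3)[:2]*.005: print(f(np.array([.4908,.0364,.165])+d)-f([.4908,.0364,.165]))
E
```

```text
0.193 [205.2151 215.121 ]
0.21 [202.9884 181.4246]
0.165 [208.7546 268.682 ]
0.1 [216.4065 384.4741]
[ 9.8057 -5.5944]
[-7.8209 -6.2283]
```

apply_moves:
  motion:
    - [0.02,0,0,0,0,0,-1]
    - [0.02,0,0,0,0,0,-1]
    - [0.014,0,0,0,0,0,-1]
    - [0.01,0,0,0,0,0,-1]
    - [0,0,0,0,0,0,-1]

```text
t: 6.65
tcp_pos: [0.4903, 0.0363, 0.2056]
ee_rot: [-176.6, 89.9, 165.9]
force: [0.8, -0.1, 0.2]
opening: 0.291
```

apply_moves:
  motion:
    - [0.008,0,0,0,0,0,-1]
    - [0.008,0,0,0,0,0,-1]
    - [0,0,0,0,0,0,-1]

```text
t: 6.95
tcp_pos: [0.4907, 0.0361, 0.1967]
ee_rot: [174.9, 90.0, 157.3]
force: [-0.1, 0.2, -0.5]
opening: 0.294
```

apply_moves:
  motion:
    - [0.005,0,0,0,0,0,-1]
    - [0.0035,0,0,0,0,0,-1]
    - [0,0,0,0,0,0,-1]

```text
t: 7.25
tcp_pos: [0.4908, 0.0361, 0.192]
ee_rot: [167.6, 90.0, 150.0]
force: [-0.2, -0.5, -0.6]
opening: 0.29
```

apply_moves:
  motion:
    - [0,0,0,0,0,0,0.2]
    - [0,0,0,0,0,0,0.6]
    - [0,0,0,0,0,0,1]
    - [0,0,0,0,0,0,1]
    - [0,0,0,0,0,0,1]
    - [-0.03,0,0,0,0,0,1]
    - [-0.06,0,0,0,0,0,1]
    - [-0.06,0,0,0,0,0,1]
    - [-0.04,0,0,0,0,0,1]
    - [0,0,0,0,0,0,1]

```text
t: 8.25
tcp_pos: [0.4921, 0.0358, 0.31]
ee_rot: [7.4, 89.7, -10.1]
force: [-0.0, 0.5, 0.5]
opening: 0.999
```

```bash
python3 - <<'E'
from h import *
goal([.5925,-.183,.25],107)
cv2.imwrite("pics/s5.png",read_camera("scene"))
A=cv2.imread('pics/s5.png')
f=lambda I,x,y:cv2.resize(I[y:y+100,x:x+100],None,fx=5,fy=5,interpolation=cv2.INTER_CUBIC)
cv2.imwrite('pics/e5.png',f(A,180,150))
E
```

```text
t 8.25 pos [0.4921 0.0358 0.31  ] yaw 72.42112602159796 q [-11.0701 -11.7817  -5.6905  95.7772   0.0051   6.5089] open 0.9991867230406215 F [-0.0124  0.5085  0.4575]
 shift mm [  60.7135 -178.3026  161.4904] units [ 0.1012 -0.2972  0.2692]
 turn deg [-34.5789   0.314    0.0545] units [-0.1921  0.0017  0.0003]
 turn deg [145.4206   0.0713  -0.4111] units [ 0.8079  0.0004 -0.0023]
```

View pics/e5.png

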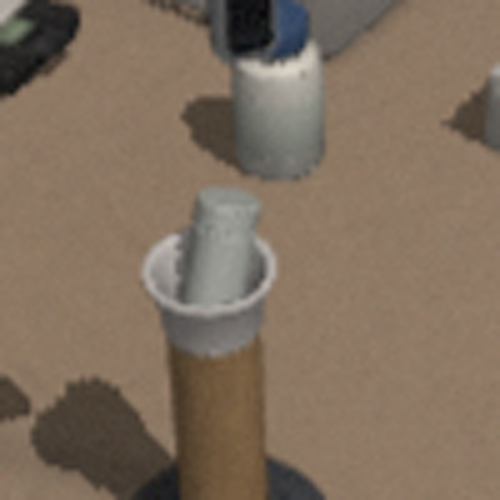

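apply_moves:
  motion:
    - [0,-0.02,0.018,0,0,0,1]
    - [0,-0.045,0.041,0,0,0,1]
    - [0,-0.05,0.045,0,0,0,1]
    - [0,-0.05,0.045,0,0,0,1]
    - [0,-0.05,0.045,0,0,0,1]
    - [0,-0.05,0.045,0,0,0,1]
    - [0.02,-0.032,0.03,0,0,0,1]
    - [0.02,0,0,-0.04,0,0,1]
    - [0.02,0,0,-0.047,0,0,1]
    - [0,0,0,-0.047,0,0,1]
    - [0,0,0,-0.04,0,0,1]
    - [0,0,0,-0.018,0,0,1]

```text
t: 9.5
tcp_pos: [0.5903, -0.1834, 0.268]
ee_rot: [135.6, 89.8, 152.8]
force: [0.7, -0.0, -0.5]
opening: 1.0
```

```bash
python3 - <<'E'
from h import *
goal([.5925,-.183,.153],107)
cv2.imwrite("pics/s6.png",read_camera("scene"));cv2.imwrite("pics/t6.png",read_camera("top"))
A=cv2.imread('pics/s6.png');B=cv2.imread('pics/t6.png')
f=lambda I,x,y:cv2.resize(I[y:y+80,x:x+60],None,fx=6.5,fy=6.5,interpolation=cv2.INTER_CUBIC)
cv2.imwrite('pics/e6.png',np.hstack([f(A,195,170),f(B,235,190)]))
cv2.imwrite('pics/f6.png',np.hstack([f(A,310,200),f(B,310,170)]))
for c in("scene","top"):print([(np.round(d["location"],1),round(d["p"],2)) for d in mark_of(c,"can_center")])
E
```

```text
t 9.5 pos [ 0.5903 -0.1834  0.268 ] yaw 107.22824054341073 q [-29.3563   9.6214  11.0679  91.6011  -0.0058 -46.5846] open 0.9995660528604141 F [ 0.6853 -0.0237 -0.4609]
 shift mm [115.0367  -0.5246   2.4324] units [ 0.1917 -0.0009  0.0041]
 turn deg [ 0.2283 -0.1107 -0.1081] units [ 0.0013 -0.0006 -0.0006]
 turn deg [-179.7715    0.1695   -0.1737] units [-0.9987  0.0009 -0.001 ]
[(array([224.2, 205.3]), 0.73), (array([322.6, 227.7]), 0.63)]
[(array([262.7, 225.4]), 0.58)]
```

View pics/e6.png

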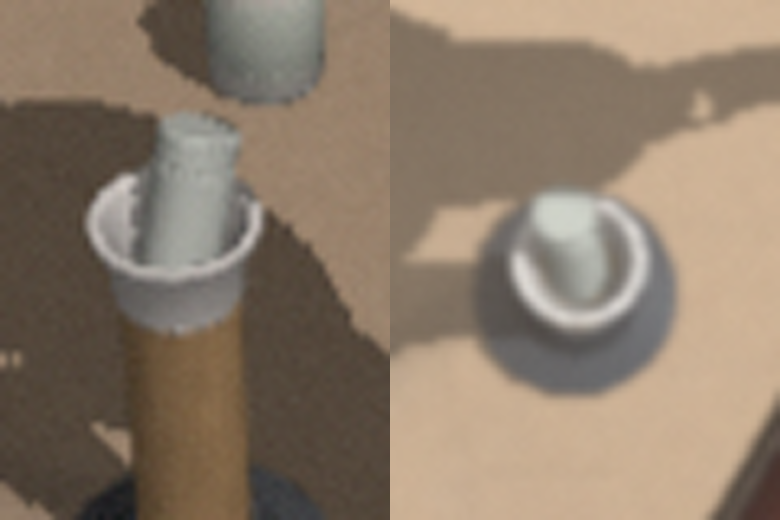

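View pics/f6.png

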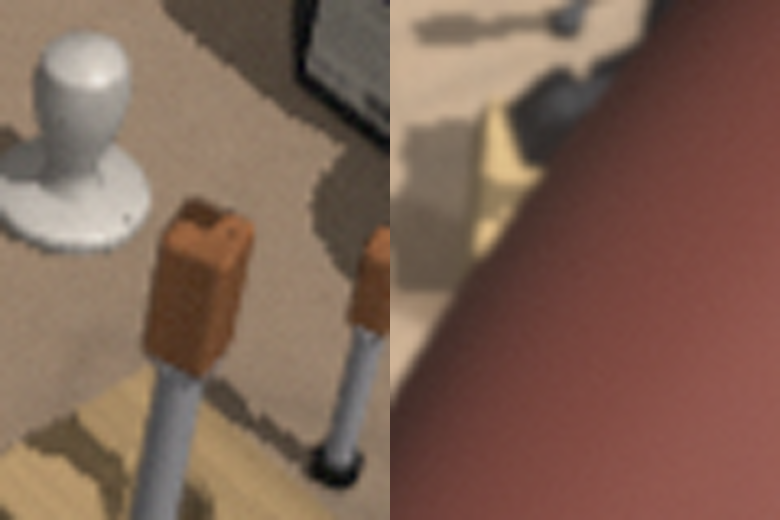

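```bash
python3 - <<'E'
from h import *
S=lambda x,y,x0,y0,s:np.array([x0+(x+.5)/s-.5,y0+(y+.5)/s-.5])
print(tri(S(199,130,195,170,6.5),S(177,217,235,190,6.5)))
print(tri(S(175,226,195,170,6.5),S(189,260,235,190,6.5)),"mouth")
E
```

```text
(array([0.5069, 0.0424, 0.188 ]), [np.float64(9.595752353816649e-05), np.float64(9.595752353825113e-05)])
(array([0.4921, 0.0374, 0.161 ]), [np.float64(0.00030723108952193645), np.float64(0.00030723108952188284)]) mouth
```

```bash
python3 - <<'E'
from h import *
goal([.491,.0365,.26],20)
E
```

```text
t 9.7 pos [ 0.5906 -0.183   0.269 ] yaw 106.85163555485035 q [-29.3205   9.5828  11.1229  91.6308   0.0013 -46.1722] open 0.9958370909409145 F [-0.3265 -0.3513  0.5099]
 shift mm [  9.2863 238.9579 -31.6306] units [ 0.0155  0.3983 -0.0527]
 turn deg [86.8517 -0.0998 -0.0063] units [ 0.4825 -0.0006 -0.    ]
 turn deg [-93.1483   0.0064  -0.1013] units [-0.5175  0.     -0.0006]
```

apply_moves:
  motion:
    - [0,0.02,-0.0027,0,0,0,1]
    - [0,0.045,-0.006,0,0,0,1]
    - [0,0.06,-0.008,0,0,0,1]
    - [0,0.06,-0.008,0,0,0,1]
    - [0,0.06,-0.008,0,0,0,1]
    - [0,0.06,-0.008,0,0,0,1]
    - [0,0.05,-0.0065,0,0,0,1]
    - [0,0.03,-0.004,0,0,0,1]
    - [0,0.0133,-0.0015,0,0,0,1]

```text
t: 10.6
tcp_pos: [0.4899, 0.0386, 0.2704]
ee_rot: [5.4, 90.0, 22.4]
force: [0.7, 0.1, 0.4]
opening: 1.0
```

apply_moves:
  motion:
    - [0,0,0,0.03,0,0,1]
    - [0,0,0,0.045,0,0,1]
    - [0,0,0,0.045,0,0,1]
    - [0,0,0,0.045,0,0,1]
    - [0,0,0,0.045,0,0,1]
    - [0,0,0,0.045,0,0,1]
    - [0,0,0,0.045,0,0,1]
    - [0,0,0,0.045,0,0,1]
    - [0,0,0,0.045,0,0,1]
    - [0,0,0,0.045,0,0,1]
    - [0,0,0,0.03,0,0,1]
    - [0,0,0,0.0175,0,0,1]
    - [0,0,0,0,0,0,1]
    - [0,0,0,0,0,0,1]

```text
t: 12.0
tcp_pos: [0.4909, 0.0365, 0.2701]
ee_rot: [-137.1, 90.0, 153.1]
force: [-0.1, 0.2, 0.0]
opening: 0.999
```

```bash
python3 - <<'E'
from h import *
goal([.491,.0365,.193],20)
E
```

```text
t 12.0 pos [0.4909 0.0365 0.2701] yaw 20.197483070608566 q [-11.0087 -12.6221 -10.609   92.0177   0.0013  58.7938] open 0.9989917100003718 F [-0.1022  0.2398  0.0065]
 shift mm [77.0632  0.1028  0.0849] units [0.1284 0.0002 0.0001]
 turn deg [ 0.1975 -0.0035  0.0032] units [ 0.0011 -0.      0.    ]
 turn deg [-179.8025   -0.0051   -0.0054] units [-0.9989 -0.     -0.    ]
```

apply_moves:
  motion:
    - [0.03,0,0,0,0,0,1]
    - [0.04,0,0,0,0,0,1]
    - [0.035,0,0,0,0,0,1]
    - [0.0153,0,0,0,0,0,1]
    - [0.008,0,0,0,0,0,1]
    - [0,0,0,0,0,0,0.4]
    - [0,0,0,0,0,0,0.2]
    - [0,0,0,0,0,0,0]
    - [0,0,0,0,0,0,0]
  force: 20

```text
t: 12.9
tcp_pos: [0.4913, 0.0367, 0.194]
ee_rot: [63.0, 89.9, -6.8]
force: [1.0, 0.0, 0.7]
opening: 0.499
```

apply_moves:
  motion:
    - [0,0,0,0,0,0,-0.15]
    - [0,0,0,0,0,0,-0.3]
    - [0,0,0,0,0,0,-0.4]
    - [0,0,0,0,0,0,-0.5]
    - [0,0,0,0,0,0,-0.5]
    - [0,0,0,0,0,0,-0.5]
  force: 20

```text
t: 13.5
tcp_pos: [0.4909, 0.0367, 0.1934]
ee_rot: [41.8, 90.0, -28.1]
force: [-1.5, -0.3, 3.4]
opening: 0.295
```

```bash
python3 - <<'E'
from h import *
goal([.491,.0365,.193],20)
cv2.imwrite("pics/s7.png",read_camera("scene"))
A=cv2.imread('pics/s7.png')
f=lambda I,x,y:cv2.resize(I[y:y+80,x:x+80],None,fx=6.5,fy=6.5,interpolation=cv2.INTER_CUBIC)
cv2.imwrite('pics/e7.png',f(A,185,150))
E
```

```text
t 13.5 pos [0.4909 0.0367 0.1934] yaw 20.13102166040392 q [-10.9885 -13.2781 -19.1439  84.1256  -0.0026  58.8805] open 0.29495298518412577 F [-1.4993 -0.2854  3.3682]
 shift mm [0.3899 0.0379 0.2167] units [0.0006 0.0001 0.0004]
 turn deg [ 0.131   0.0067 -0.006 ] units [ 0.0007  0.     -0.    ]
 turn deg [-179.869     0.0094    0.0105] units [-0.9993  0.0001  0.0001]
```

View pics/e7.png

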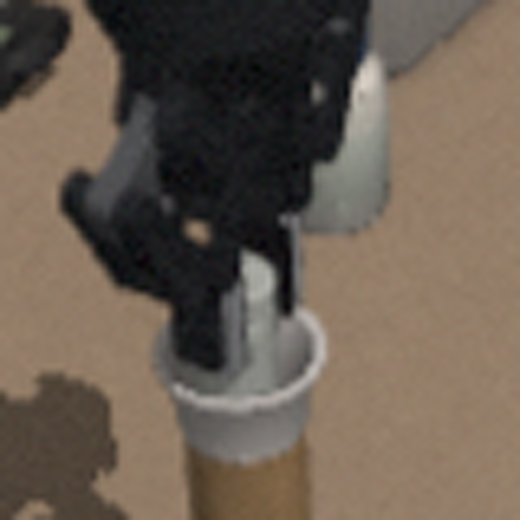

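apply_moves:
  motion:
    - [0.003,0,0,0,0,0,-0.5]
    - [0.002,0,0,0,0,0,-0.5]
    - [0,0,0,0,0,0,-0.5]
  force: 30

```text
t: 13.85
tcp_pos: [0.4913, 0.0368, 0.1901]
ee_rot: [91.6, 89.9, 21.7]
force: [3.2, -0.5, -0.3]
opening: 0.29
```

apply_moves:
  motion:
    - [0,0,0,0,0,0,-0.3]
    - [0,0,0,0,0,0,-0.28]
    - [0,0,0,0,0,0,-0.26]
    - [0,0,0,0,0,0,-0.25]

```text
t: 14.25
tcp_pos: [0.4907, 0.0368, 0.1901]
ee_rot: [-125.6, 90.0, 164.6]
force: [0.8, 0.8, 0.6]
opening: 0.376
```

```bash
python3 - <<'E'
from h import *
goal([.491,.0365,.193],20)
cv2.imwrite("pics/s8.png",read_camera("scene"))
A=cv2.imread('pics/s8.png')
f=lambda I,x,y:cv2.resize(I[y:y+80,x:x+80],None,fx=6.5,fy=6.5,interpolation=cv2.INTER_CUBIC)
cv2.imwrite('pics/e8.png',f(A,185,150))
E
```

```text
t 14.25 pos [0.4907 0.0368 0.1901] yaw 20.131120644250437 q [-10.9865 -13.2524 -19.4621  83.8131   0.0018  58.8824] open 0.3761243542092293 F [0.7664 0.8104 0.6045]
 shift mm [-2.89    0.1574  0.3336] units [-0.0048  0.0003  0.0006]
 turn deg [ 0.1311 -0.0133  0.0186] units [ 0.0007 -0.0001  0.0001]
 turn deg [-179.8689   -0.0292   -0.0208] units [-0.9993 -0.0002 -0.0001]
```

View pics/e8.png

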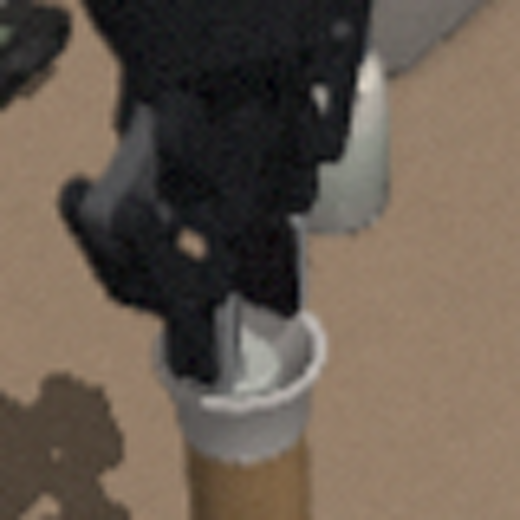

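The canister dropped into the tube. I'll rise and go to the rod.

apply_moves:
  motion:
    - [-0.02,0,0,0,0,0,-0.25]
    - [-0.05,0,0,0,0,0,0]
    - [-0.05,0,0,0,0,0,1]
    - [-0.025,0,0,0,0,0,1]
    - [0,0,0,0,0,0,1]

```text
t: 14.8
tcp_pos: [0.492, 0.0365, 0.2805]
ee_rot: [59.8, 89.7, -10.1]
force: [0.2, 0.4, 0.3]
opening: 0.973
```

```bash
python3 - <<'E'
from h import *
goal([.5925,-.183,.265],17)
E
```

```text
t 14.8 pos [0.492  0.0365 0.2805] yaw 20.131728038941304 q [-10.9871 -12.5414  -9.4476  92.8303   0.0043  58.8814] open 0.9726431581349636 F [0.1556 0.395  0.2504]
 shift mm [ 16.1364  18.7796 240.6843] units [0.0269 0.0313 0.4011]
 turn deg [ 3.1315  0.1262 -0.2313] units [ 0.0174  0.0007 -0.0013]
 turn deg [-176.8681    0.3571    0.1949] units [-0.9826  0.002   0.0011]
```

apply_moves:
  motion:
    - [0.002,0.0016,0.02,0,0,0,1]
    - [0.004,0.0035,0.045,0,0,0,1]
    - [0.004,0.0047,0.06,0,0,0,1]
    - [0.004,0.0047,0.06,0,0,0,1]
    - [0.004,0.0047,0.06,0,0,0,1]
    - [0.004,0.0047,0.06,0,0,0,1]
    - [0.003,0.0039,0.05,0,0,0,1]
    - [0.002,0.0025,0.033,0,0,0,1]
    - [0,0.001,0.013,0,0,0,1]
    - [0,0,0,0.0174,0,0,1]
    - [0,0,0,0,0,0,1]

```text
t: 15.9
tcp_pos: [0.5909, -0.1827, 0.26]
ee_rot: [-140.9, 89.9, 146.0]
force: [-0.4, 0.2, -0.2]
opening: 1.001
```

```bash
python3 - <<'E'
from h import *
goal([.5925,-.183,.153],17)
cv2.imwrite("pics/s9.png",read_camera("scene"));cv2.imwrite("pics/t9.png",read_camera("top"))
A=cv2.imread('pics/s9.png');B=cv2.imread('pics/t9.png')
f=lambda I,x,y:cv2.resize(I[y:y+80,x:x+60],None,fx=6.5,fy=6.5,interpolation=cv2.INTER_CUBIC)
cv2.imwrite('pics/e9.png',np.hstack([f(A,195,170),f(B,235,190)]))
cv2.imwrite('pics/f9.png',cv2.resize(A[140:260,280:400],None,fx=4.5,fy=4.5,interpolation=cv2.INTER_CUBIC))
E
```

```text
t 15.9 pos [ 0.5909 -0.1827  0.26  ] yaw 16.93954572534828 q [-29.2794   9.468   10.0621  90.691    0.008   43.7811] open 1.0005150968307481 F [-0.3777  0.1901 -0.1933]
 shift mm [107.0111   1.5666   0.9147] units [0.1784 0.0026 0.0015]
 turn deg [-0.0605 -0.0755  0.0612] units [-0.0003 -0.0004  0.0003]
 turn deg [179.9394   0.0961   0.1186] units [0.9997 0.0005 0.0007]
```

View pics/e9.png

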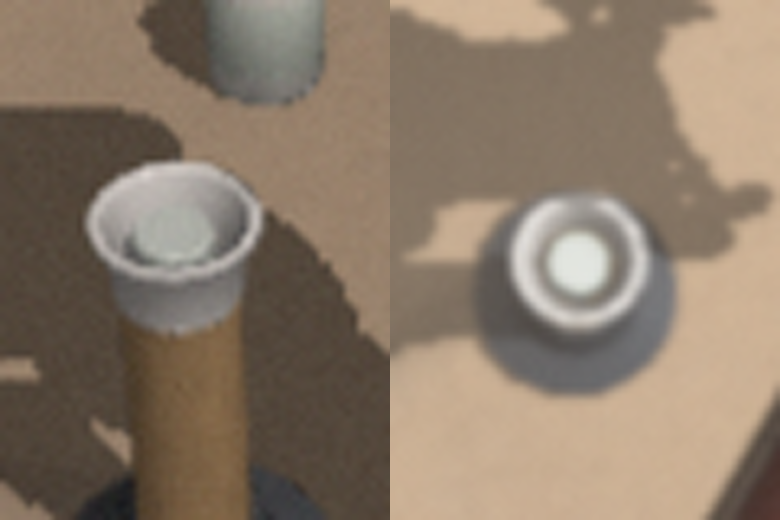

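View pics/f9.png

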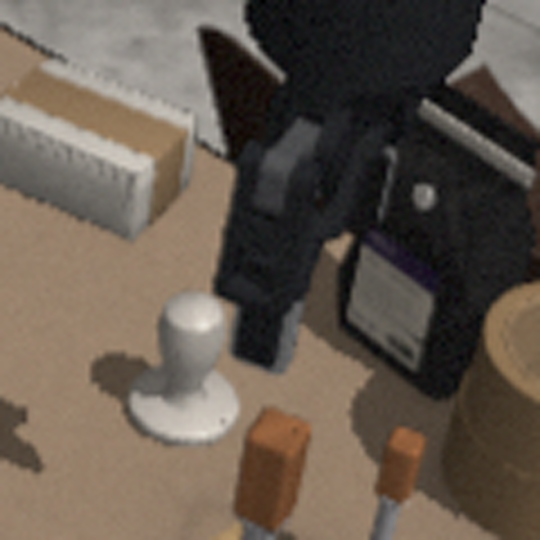

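apply_moves:
  motion:
    - [0.03,0.0026,0.0015,0,0,0,1]
    - [0.045,0,0,0,0,0,1]
    - [0.045,0,0,0,0,0,1]
    - [0.035,0,0,0,0,0,1]
    - [0.0164,0,0,0,0,0,1]
    - [0.007,0,0,0,0,0,1]
    - [0,0,0,0,0,0,1]

```text
t: 16.7
tcp_pos: [0.5931, -0.1829, 0.1543]
ee_rot: [79.6, 90.0, 6.6]
force: [-0.3, 0.2, 0.2]
opening: 1.002
```

apply_moves:
  motion:
    - [0,0,0,0,0,0,0.2]
    - [0,0,0,0,0,0,-0.1]
    - [0,0,0,0,0,0,-0.3]
    - [0,0,0,0,0,0,-0.4]
    - [0,0,0,0,0,0,-0.5]
    - [0,0,0,0,0,0,-0.7]
    - [0,0,0,0,0,0,-1]
    - [0,0,0,0,0,0,-1]
    - [0,0,0,0,0,0,-1]
  force: 60

```text
t: 17.6
tcp_pos: [0.5932, -0.1832, 0.1542]
ee_rot: [58.7, 90.0, -14.3]
force: [0.4, -0.3, 2.7]
opening: 0.245
```

```bash
python3 - <<'E'
from h import *
goal([.5925,-.183,.153],17)
print(get_obs()["moment"])
cv2.imwrite("pics/s10.png",read_camera("scene"))
A=cv2.imread('pics/s10.png')
cv2.imwrite('pics/e10.png',cv2.resize(A[200:320,280:400],None,fx=4.5,fy=4.5,interpolation=cv2.INTER_CUBIC))
E
```

```text
t 17.6 pos [ 0.5932 -0.1832  0.1542] yaw 16.99848608301562 q [-29.2116   9.7874  -0.577   79.6105   0.0067  43.79  ] open 0.2454423876725188 F [ 0.4253 -0.2614  2.6885]
 shift mm [ 1.2124 -0.6385 -0.3792] units [ 0.002  -0.0011 -0.0006]
 turn deg [-0.0015  0.0134 -0.0221] units [-0.      0.0001 -0.0001]
 turn deg [179.9985  -0.0348  -0.0211] units [ 1.     -0.0002 -0.0001]
[-0.0145 -0.0866  0.0219]
```

View pics/e10.png

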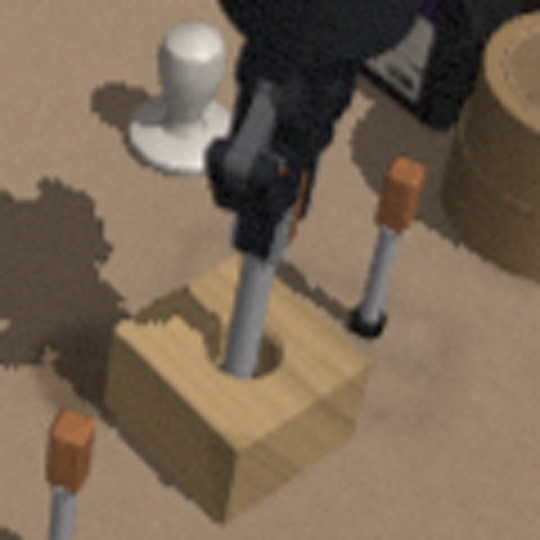

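apply_moves:
  motion:
    - [0,0,0,0,0,0,-1]
    - [0,0,0,0,0,0,-1]
    - [-0.015,0,0,0,0,0,-1]
    - [-0.03,0,0,0,0,0,-1]
    - [-0.03,0,0,0,0,0,-1]
    - [-0.04,0,0,0,0,0,-1]
    - [-0.05,0,0,0,0,0,-1]
    - [-0.05,0,0,0,0,0,-1]
    - [-0.05,0,0,0,0,0,-1]
    - [-0.03,0,0,0,0,0,-1]
    - [-0.01,0,0,0,0,0,-1]
    - [0,0,0,0,0,0,-1]
    - [0,0,0,0,0,0,-1]
  force: 100

```text
t: 18.95
tcp_pos: [0.5928, -0.183, 0.3355]
ee_rot: [-138.3, 89.9, 148.7]
force: [-0.3, -0.6, -1.5]
opening: 0.245
```

```bash
python3 - <<'E'
from h import *
goal([.491,.0365,.335],17)
print(get_obs()["moment"])
cv2.imwrite("pics/s11.png",read_camera("scene"))
A=cv2.imread('pics/s11.png')
cv2.imwrite('pics/e11.png',cv2.resize(A[100:300,280:400],None,fx=3,fy=3,interpolation=cv2.INTER_CUBIC))
E
```

```text
t 18.95 pos [ 0.5928 -0.183   0.3355] yaw 17.003122515793507 q [-29.2111  12.0879  20.9298  98.9589   0.0042  43.7859] open 0.24542092870564122 F [-0.3071 -0.5565 -1.5417]
 shift mm [   0.914   -33.1903 -239.6369] units [ 0.0015 -0.0553 -0.3994]
 turn deg [ 0.0031 -0.0874  0.078 ] units [ 0.     -0.0005  0.0004]
 turn deg [-179.9968   -0.1225   -0.1373] units [-1.     -0.0007 -0.0008]
[ 0.033  -0.0335 -0.0082]
```

View pics/e11.png

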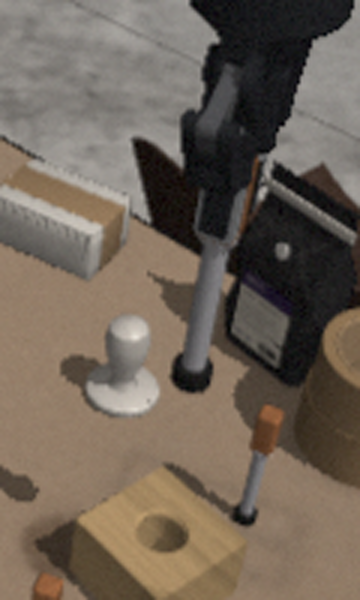

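```bash
python3 - <<'E'
from h import *
f=lambda p:(proj("scene",p)-[280,100]+.5)*3-.5
for z in(.1965,.2105,.30):print(z,f([.5928,-.183,z]))
print(f([.5928,-.182,.055]))
E
```

```text
0.1965 [191.4177 379.2699]
0.2105 [194.7802 362.1597]
0.3 [218.4189 241.8696]
[160.374  530.3404]
```

apply_moves:
  motion:
    - [0,-0.0028,-0.02,0,0,0,-1]
    - [0,-0.0055,-0.04,0,0,0,-1]
    - [0,-0.0078,-0.056,0,0,0,-1]
    - [0,-0.0078,-0.056,0,0,0,-1]
    - [0,-0.0078,-0.056,0,0,0,-1]
    - [0,-0.0078,-0.056,0,0,0,-1]
    - [0,-0.0069,-0.05,0,0,0,-1]
    - [0,-0.0055,-0.04,0,0,0,-1]
    - [0,-0.0034,-0.0254,0,0,0,-1]
    - [0,0,0,0,0,0,-1]
    - [0,0,0,0,0,0,-1]

```text
t: 20.1
tcp_pos: [0.4913, 0.0363, 0.3367]
ee_rot: [-9.0, 90.0, -82.0]
force: [0.1, -0.5, -1.0]
opening: 0.244
```

```bash
python3 - <<'E'
from h import *
goal([.491,.0365,.325],17)
cv2.imwrite("pics/s12.png",read_camera("scene"));cv2.imwrite("pics/t12.png",read_camera("top"))
A=cv2.imread('pics/s12.png');B=cv2.imread('pics/t12.png')
f=lambda I,x,y:cv2.resize(I[y:y+110,x:x+80],None,fx=5,fy=5,interpolation=cv2.INTER_CUBIC)
cv2.imwrite('pics/e12.png',np.hstack([f(A,180,130)]))
g=lambda p:(proj("scene",p)-[180,130]+.5)*5-.5
for z in(.165,.196,.21,.3):print(z,g([.491,.0365,z]))
E
```

```text
t 20.1 pos [0.4913 0.0363 0.3367] yaw 17.028868022878868 q [-11.0213 -10.5742  -1.7875  98.7827  -0.0118  61.9498] open 0.24446227864099504 F [ 0.0871 -0.4654 -1.0018]
 shift mm [11.7352 -0.1995 -0.2799] units [ 0.0196 -0.0003 -0.0005]
 turn deg [0.0289 0.0123 0.0019] units [0.0002 0.0001 0.    ]
 turn deg [-179.9711   -0.0031    0.0193] units [-0.9998 -0.      0.0001]
0.165 [208.991  368.3326]
0.196 [205.0696 308.8944]
0.21 [203.2345 281.0799]
0.3 [190.3738  86.1481]
```

View pics/e12.png

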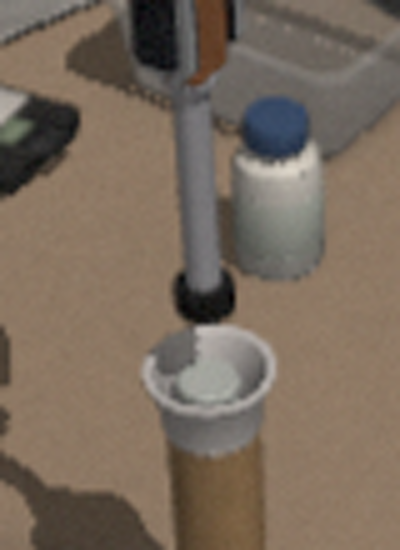

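apply_moves:
  motion:
    - [0.015,0,0,0,0,0,-1]
    - [0.015,0,0,0,0,0,-1]
    - [0.012,0,0,0,0,0,-1]
    - [0.006,0,0,0,0,0,-1]
    - [0,0,0,0,0,0,-1]

```text
t: 20.7
tcp_pos: [0.491, 0.0363, 0.3073]
ee_rot: [-120.0, 89.9, 166.9]
force: [0.1, 0.3, -1.1]
opening: 0.244
```

apply_moves:
  motion:
    - [0.004,0,0,0,0,0,-1]
    - [0.004,0,0,0,0,0,-1]
    - [0,0,0,0,0,0,-1]

```text
t: 21.0
tcp_pos: [0.4913, 0.0364, 0.3032]
ee_rot: [-168.1, 90.0, 118.9]
force: [-0.7, -0.1, -1.3]
opening: 0.246
```

apply_moves:
  motion:
    - [0.003,0,0,0,0,0,-1]
    - [0.003,0,0,0,0,0,-1]

```text
t: 21.2
tcp_pos: [0.4914, 0.0364, 0.2998]
ee_rot: [78.4, 90.0, 5.4]
force: [-0.0, -0.4, -2.6]
opening: 0.246
```

apply_moves:
  motion:
    - [0.003,0,0,0,0,0,-1]
    - [0.003,0,0,0,0,0,-1]

```text
t: 21.4
tcp_pos: [0.4915, 0.0364, 0.2967]
ee_rot: [67.1, 89.9, -5.9]
force: [-0.6, -0.5, 3.9]
opening: 0.244
```

apply_moves:
  motion:
    - [0.003,0,0,0,0,0,-1]
    - [0.003,0,0,0,0,0,-1]

```text
t: 21.6
tcp_pos: [0.4914, 0.0364, 0.2928]
ee_rot: [71.8, 90.0, -1.2]
force: [-0.8, 0.9, 2.7]
opening: 0.245
```

apply_moves:
  motion:
    - [0.003,0,0,0,0,0,-1]
    - [0.003,0,0,0,0,0,-1]

```text
t: 21.8
tcp_pos: [0.4914, 0.0364, 0.289]
ee_rot: [84.6, 90.0, 11.6]
force: [0.3, 0.3, 3.9]
opening: 0.248
```

apply_moves:
  motion:
    - [0.003,0,0,0,0,0,-1]
    - [0.003,0,0,0,0,0,-1]
    - [0.003,0,0,0,0,0,-1]

```text
t: 22.1
tcp_pos: [0.4913, 0.0363, 0.2835]
ee_rot: [87.5, 90.0, 14.5]
force: [-0.3, -0.4, 3.5]
opening: 0.244
```

apply_moves:
  motion:
    - [0.003,0,0,0,0,0,-1]
    - [0.003,0,0,0,0,0,-1]
    - [0.003,0,0,0,0,0,-1]

```text
t: 22.4
tcp_pos: [0.4913, 0.0364, 0.278]
ee_rot: [104.9, 90.0, 31.9]
force: [-0.3, 0.1, 4.3]
opening: 0.244
```

apply_moves:
  motion:
    - [0.003,0,0,0,0,0,-1]
    - [0.003,0,0,0,0,0,-1]
    - [0.003,0,0,0,0,0,-1]

```text
t: 22.7
tcp_pos: [0.4913, 0.0364, 0.2727]
ee_rot: [119.1, 90.0, 46.1]
force: [0.6, -0.6, 3.4]
opening: 0.248
```

apply_moves:
  motion:
    - [0.0015,0,0,0,0,0,-1]
    - [0.0015,0,0,0,0,0,-1]

```text
t: 22.9
tcp_pos: [0.4913, 0.0364, 0.2709]
ee_rot: [122.0, 90.0, 49.0]
force: [1.0, -0.0, 3.9]
opening: 0.243
```

apply_moves:
  motion:
    - [0.0015,0,0,0,0,0,-1]

```text
t: 23.0
tcp_pos: [0.4913, 0.0364, 0.2701]
ee_rot: [115.3, 90.0, 42.3]
force: [0.8, 0.3, 4.3]
opening: 0.246
```

apply_moves:
  motion:
    - [0.0015,0,0,0,0,0,-1]

```text
t: 23.1
tcp_pos: [0.4913, 0.0364, 0.2692]
ee_rot: [90.6, 90.0, 17.6]
force: [-0.0, -0.1, 3.4]
opening: 0.248
```

apply_moves:
  motion:
    - [0.001,0,0,0,0,0,-1]
    - [0.0007,0,0,0,0,0,-1]

```text
t: 23.3
tcp_pos: [0.4913, 0.0364, 0.2681]
ee_rot: [139.1, 90.0, 66.1]
force: [0.0, -0.2, 4.3]
opening: 0.243
```

apply_moves:
  motion:
    - [0.001,0,0,0,0,0,-1]
    - [0.0007,0,0,0,0,0,-1]

```text
t: 23.5
tcp_pos: [0.4913, 0.0364, 0.2671]
ee_rot: [139.7, 90.0, 66.7]
force: [0.5, 0.5, 3.8]
opening: 0.247
```

apply_moves:
  motion:
    - [0.001,0,0,0,0,0,-1]
    - [0.0007,0,0,0,0,0,-1]

```text
t: 23.7
tcp_pos: [0.4913, 0.0363, 0.2661]
ee_rot: [111.1, 90.0, 38.1]
force: [1.0, 0.2, 3.4]
opening: 0.246
```

apply_moves:
  motion:
    - [0.001,0,0,0,0,0,-1]
    - [0.0007,0,0,0,0,0,-1]

```text
t: 23.9
tcp_pos: [0.4913, 0.0364, 0.2651]
ee_rot: [146.5, 90.0, 73.5]
force: [0.6, -0.0, 4.7]
opening: 0.241
```

apply_moves:
  motion:
    - [0.001,0,0,0,0,0,-1]
    - [0.0007,0,0,0,0,0,-1]

```text
t: 24.1
tcp_pos: [0.4914, 0.0363, 0.2646]
ee_rot: [66.7, 90.0, -6.3]
force: [-0.4, -0.3, 8.7]
opening: 0.245
```

apply_moves:
  motion:
    - [0,0,0,0,0,0,-1]

```text
t: 24.2
tcp_pos: [0.4914, 0.0363, 0.2647]
ee_rot: [62.9, 89.9, -10.1]
force: [-0.6, 0.1, 7.8]
opening: 0.243
```

apply_moves:
  motion:
    - [0.0007,0,0,0,0,0,-1]
    - [0,0,0,0,0,0,-1]

```text
t: 24.4
tcp_pos: [0.4915, 0.0363, 0.2645]
ee_rot: [60.9, 89.9, -12.1]
force: [-1.0, -1.2, 9.3]
opening: 0.247
```

apply_moves:
  motion:
    - [0.0007,0,0,0,0,0,-1]
    - [0.0006,0,0,0,0,0,-1]
    - [0,0,0,0,0,0,-1]

```text
t: 24.7
tcp_pos: [0.4916, 0.0363, 0.2642]
ee_rot: [61.1, 89.9, -11.9]
force: [-1.5, -0.9, 11.5]
opening: 0.244
```

apply_moves:
  motion:
    - [0.0006,0,0,0,0,0,-1]
    - [0.0007,0,0,0,0,0,-1]
    - [0,0,0,0,0,0,-1]

```text
t: 25.0
tcp_pos: [0.4917, 0.0363, 0.2639]
ee_rot: [60.5, 89.9, -12.5]
force: [-1.3, 0.2, 15.8]
opening: 0.244
```

apply_moves:
  motion:
    - [0,0,0,0,0,0,-1]
    - [0,0,0,0,0,0,-1]
    - [0,0,0,0,0,0,-1]

```text
t: 25.3
tcp_pos: [0.4917, 0.0363, 0.2639]
ee_rot: [60.6, 89.9, -12.4]
force: [-1.1, 0.4, 15.1]
opening: 0.245
```

apply_moves:
  motion:
    - [0,0,0,0,0,0,-1]
    - [0,0,0,0,0,0,-1]
    - [0,0,0,0,0,0,-1]

```text
t: 25.6
tcp_pos: [0.4917, 0.0363, 0.2639]
ee_rot: [60.6, 89.9, -12.4]
force: [-1.3, -0.0, 14.8]
opening: 0.245
```

apply_moves:
  motion:
    - [0,0,0,0,0,0,-1]
    - [0,0,0,0,0,0,-1]
    - [0,0,0,0,0,0,-1]

```text
t: 25.9
tcp_pos: [0.4917, 0.0362, 0.2639]
ee_rot: [60.0, 89.9, -13.0]
force: [-1.4, -0.2, 15.1]
opening: 0.244
```

apply_moves:
  motion:
    - [0,0,0,0,0,0,-1]
    - [0,0,0,0,0,0,-1]
    - [0,0,0,0,0,0,-1]

```text
t: 26.2
tcp_pos: [0.4917, 0.0363, 0.2639]
ee_rot: [60.9, 89.9, -12.1]
force: [-1.9, 0.3, 14.9]
opening: 0.243
```

apply_moves:
  motion:
    - [0,0,0,0,0,0,-1]
    - [0,0,0,0,0,0,-1]

```text
t: 26.4
tcp_pos: [0.4917, 0.0363, 0.2639]
ee_rot: [59.8, 89.9, -13.2]
force: [-1.7, -0.7, 15.8]
opening: 0.246
```

apply_moves:
  motion:
    - [-0.0006,0,0,0,0,0,-1]
    - [0,0,0,0,0,0,-1]
    - [0,0,0,0,0,0,-1]
    - [0,0,0,0,0,0,-1]

```text
t: 26.8
tcp_pos: [0.4916, 0.0363, 0.264]
ee_rot: [61.1, 89.9, -11.9]
force: [-1.4, 0.6, 14.0]
opening: 0.243
```

apply_moves:
  motion:
    - [0,0,0,0,0,0,-1]
    - [0,0,0,0,0,0,-1]
    - [0,0,0,0,0,0,-1]
    - [0,0,0,0,0,0,-1]

```text
t: 27.2
tcp_pos: [0.4916, 0.0363, 0.2641]
ee_rot: [61.3, 89.9, -11.7]
force: [-2.0, -0.2, 14.1]
opening: 0.247
```

apply_moves:
  motion:
    - [0,0,0,0,0,0,-1]
    - [0,0,0,0,0,0,-1]
    - [0,0,0,0,0,0,-1]
    - [0,0,0,0,0,0,-1]

```text
t: 27.6
tcp_pos: [0.4916, 0.0363, 0.264]
ee_rot: [61.1, 89.9, -11.9]
force: [-2.2, -0.4, 13.9]
opening: 0.242
```

apply_moves:
  motion:
    - [0,0,0,0,0,0,-1]
    - [0,0,0,0,0,0,-1]

```text
t: 27.8
tcp_pos: [0.4916, 0.0363, 0.264]
ee_rot: [60.7, 89.9, -12.3]
force: [-1.7, 0.5, 13.1]
opening: 0.245
```

apply_moves:
  motion:
    - [-0.003,0,0,0,0,0,-1]
    - [-0.01,0,0,0,0,0,-1]
    - [-0.02,0,0,0,0,0,-1]
    - [-0.03,0,0,0,0,0,-1]
    - [-0.03,0,0,0,0,0,-1]
    - [-0.02,0,0,0,0,0,-1]
    - [-0.012,0,0,0,0,0,-1]
    - [0,0,0,0,0,0,-1]
    - [0,0,0,0,0,0,-1]

```text
t: 28.7
tcp_pos: [0.4912, 0.0364, 0.3369]
ee_rot: [-125.8, 90.0, 161.2]
force: [-0.4, 0.7, -2.0]
opening: 0.248
```

```bash
python3 - <<'E'
from h import *
goal([.5932,-.1832,.338],17)
cv2.imwrite("pics/s13.png",read_camera("scene"))
A=cv2.imread('pics/s13.png')
f=lambda I,x,y:cv2.resize(I[y:y+110,x:x+80],None,fx=5,fy=5,interpolation=cv2.INTER_CUBIC)
cv2.imwrite('pics/e13.png',np.hstack([f(A,180,130)]))
g=lambda p:(proj("scene",p)-[180,130]+.5)*5-.5
q=np.array(get_obs()["tcp_pos"])
for z in(.139,.125,.05):print(z,g(q-[0,0,z]))
E
```

```text
t 28.7 pos [0.4912 0.0364 0.3369] yaw 16.999992992133294 q [-11.0229 -10.5188  -1.7247  98.8419   0.0065  61.9771] open 0.2478797658317538 F [-0.4265  0.7234 -1.9577]
 shift mm [ -1.2762  33.3275 239.8042] units [-0.0021  0.0555  0.3997]
 turn deg [-0.     -0.0282  0.0391] units [-0.     -0.0002  0.0002]
 turn deg [180.       0.0614   0.0443] units [1.     0.0003 0.0002]
0.139 [205.2051 305.6859]
0.125 [203.3691 277.798 ]
0.05 [192.7831 117.0015]
```

View pics/e13.png

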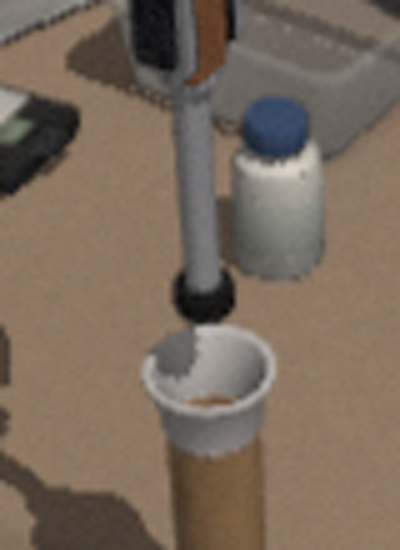

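apply_moves:
  motion:
    - [0,0.0028,0.02,0,0,0,-1]
    - [0,0.0055,0.04,0,0,0,-1]
    - [0,0.0078,0.056,0,0,0,-1]
    - [0,0.0078,0.056,0,0,0,-1]
    - [0,0.0078,0.056,0,0,0,-1]
    - [0,0.0078,0.056,0,0,0,-1]
    - [0,0.0069,0.05,0,0,0,-1]
    - [0,0.0055,0.04,0,0,0,-1]
    - [0,0.0036,0.0257,0,0,0,-1]
    - [0,0,0,0,0,0,-1]
    - [0,0,0,0,0,0,-1]

```text
t: 29.85
tcp_pos: [0.593, -0.1838, 0.3366]
ee_rot: [-142.7, 89.9, 144.3]
force: [0.3, 0.7, -1.6]
opening: 0.245
```

```bash
python3 - <<'E'
from h import *
goal([.5932,-.1832,.205],17)
E
```

```text
t 29.85 pos [ 0.593  -0.1838  0.3366] yaw 16.956325488750014 q [-29.2715  12.1641  21.1368  99.0534   0.0092  43.7722] open 0.2449024558071386 F [ 0.2633  0.7248 -1.6465]
 shift mm [131.6351   0.4774  -0.3272] units [ 0.2194  0.0008 -0.0005]
 turn deg [-0.0437 -0.0646  0.0492] units [-0.0002 -0.0004  0.0003]
 turn deg [179.9563   0.0772   0.1014] units [0.9998 0.0004 0.0006]
```

apply_moves:
  motion:
    - [0.03,0.0008,-0.0005,0,0,0,-1]
    - [0.045,0,0,0,0,0,-1]
    - [0.05,0,0,0,0,0,-1]
    - [0.045,0,0,0,0,0,-1]
    - [0.03,0,0,0,0,0,-1]
    - [0.0194,0,0,0,0,0,-1]
    - [0,0,0,0,0,0,-1]
    - [0,0,0,0,0,0,-1]

```text
t: 30.65
tcp_pos: [0.5938, -0.1827, 0.2068]
ee_rot: [51.6, 89.9, -21.4]
force: [0.4, 0.0, -1.8]
opening: 0.244
```

```bash
python3 - <<'E'
from h import *
goal([.5932,-.1832,.154],17)
cv2.imwrite("pics/s14.png",read_camera("scene"))
A=cv2.imread('pics/s14.png')
cv2.imwrite('pics/e14.png',cv2.resize(A[200:320,280:400],None,fx=4.5,fy=4.5,interpolation=cv2.INTER_CUBIC))
E
```

```text
t 30.65 pos [ 0.5938 -0.1827  0.2068] yaw 17.01980238235714 q [-29.1436   9.3571   4.4146  85.0006   0.0077  43.8366] open 0.24446337761665016 F [ 0.3891  0.029  -1.8446]
 shift mm [52.8169 -0.7737  0.2962] units [ 0.088  -0.0013  0.0005]
 turn deg [ 0.0198  0.0357 -0.045 ] units [ 0.0001  0.0002 -0.0003]
 turn deg [-179.9802    0.0707    0.0561] units [-0.9999  0.0004  0.0003]
```

View pics/e14.png

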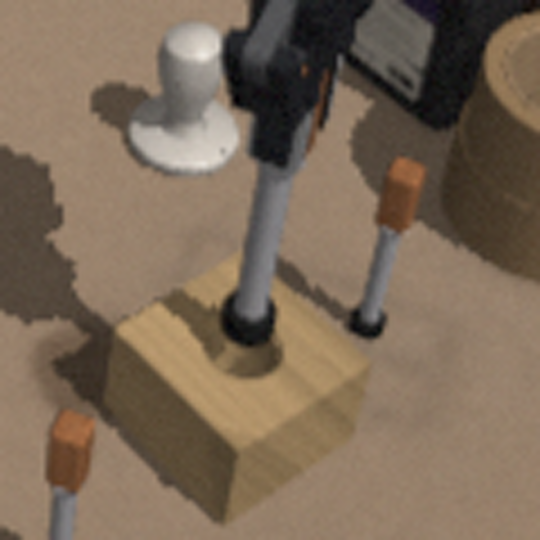

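Aligned over the hole; lowering.

apply_moves:
  motion:
    - [0.012,-0.0012,0.0005,0,0,0,-1]
    - [0.012,0,0,0,0,0,-1]
    - [0.01,0,0,0,0,0,-1]
    - [0,0,0,0,0,0,-1]

```text
t: 31.1
tcp_pos: [0.5925, -0.183, 0.184]
ee_rot: [-139.3, 89.9, 147.7]
force: [-0.2, 0.5, -2.6]
opening: 0.247
```

apply_moves:
  motion:
    - [0.015,0,0,0,0,0,-1]
    - [0.015,0,0,0,0,0,-1]
    - [0.01,0,0,0,0,0,-1]
    - [0.006,0,0,0,0,0,-1]
    - [0,0,0,0,0,0,-1]

```text
t: 31.6
tcp_pos: [0.5927, -0.1831, 0.157]
ee_rot: [-139.2, 89.9, 147.8]
force: [-1.3, -0.3, -1.6]
opening: 0.244
```

apply_moves:
  motion:
    - [0.002,0,0,0,0,0,-1]
    - [0.002,0,0,0,0,0,-1]
    - [0,0,0,0,0,0,-1]

```text
t: 31.9
tcp_pos: [0.5931, -0.1833, 0.1555]
ee_rot: [62.5, 90.0, -10.5]
force: [0.3, -0.1, -2.2]
opening: 0.244
```

apply_moves:
  motion:
    - [0.0015,0,0,0,0,0,-1]
    - [0.0015,0,0,0,0,0,-1]
    - [0,0,0,0,0,0,-1]

```text
t: 32.2
tcp_pos: [0.5932, -0.1834, 0.1543]
ee_rot: [44.3, 90.0, -28.7]
force: [-0.3, 0.6, 3.1]
opening: 0.246
```

apply_moves:
  motion:
    - [0,0,0,0,0,0,-0.4]
    - [0,0,0,0,0,0,-0.3]
    - [0,0,0,0,0,0,-0.1]
    - [0,0,0,0,0,0,0.3]
    - [0,0,0,0,0,0,1]
    - [0,0,0,0,0,0,1]
    - [0,0,0,0,0,0,1]
    - [0,0,0,0,0,0,1]
  force: 20

```text
t: 33.0
tcp_pos: [0.593, -0.1833, 0.1536]
ee_rot: [141.1, 90.0, 68.1]
force: [-0.0, -0.2, 1.2]
opening: 0.999
```

apply_moves:
  motion:
    - [-0.03,0,0,0,0,0,1]
    - [-0.05,0,0,0,0,0,1]
    - [-0.06,0,0,0,0,0,1]
    - [-0.06,0,0,0,0,0,1]
    - [-0.03,0,0,0,0,0,1]
    - [0,0,0,0,0,0,1]
    - [0,0,0,0,0,0,1]

```text
t: 33.7
tcp_pos: [0.5931, -0.1834, 0.2912]
ee_rot: [109.9, 90.0, 36.9]
force: [0.3, 0.5, 0.0]
opening: 1.002
```

```bash
python3 - <<'E'
from h import *
goal([.5932,-.1832,.154],17)
cv2.imwrite("pics/s15.png",read_camera("scene"));cv2.imwrite("pics/t15.png",read_camera("top"))
A=cv2.imread('pics/s15.png');B=cv2.imread('pics/t15.png')
f=lambda I,x,y:cv2.resize(I[y:y+80,x:x+60],None,fx=6.5,fy=6.5,interpolation=cv2.INTER_CUBIC)
cv2.imwrite('pics/e15.png',np.hstack([f(A,195,170),f(B,235,190)]))
E
```

```text
t 33.7 pos [ 0.5931 -0.1834  0.2912] yaw 17.000523378919862 q [-29.2303  10.437   14.3892  93.9499   0.0051  43.7692] open 1.0021978652873778 F [0.3248 0.4661 0.0057]
 shift mm [137.1576   0.0992  -0.1313] units [ 0.2286  0.0002 -0.0002]
 turn deg [ 0.0005 -0.0019 -0.0053] units [ 0. -0. -0.]
 turn deg [-179.9995    0.0083   -0.003 ] units [-1.  0. -0.]
```

View pics/s15.png

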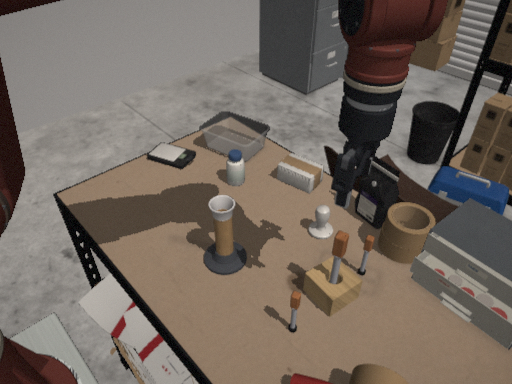

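View pics/e15.png

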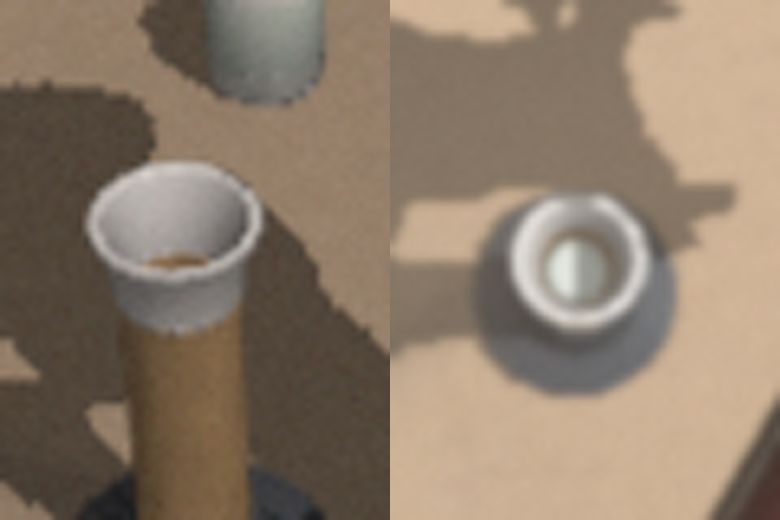

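```bash
python3 - <<'E'
from station import *
print(job_done())
E
```

```text
the job is handed in; nothing more can be done
None
```

The job is done and handed in at 33.7 s of the 67 s allowed. Both canisters are pushed to the bottom of the tube and the rod is back in its holder.

- **Canister:** On the first release it tipped and jammed, leaning in the funnel. I squeezed it upright with the jaws, lowered it 3 mm and opened only slightly. It then dropped onto the stuck one, with its top about 5 mm below the rim.
- **Pressing:** The rod met the canister with the gripper at about z 0.297. It pushed against about 5 N for roughly 33 mm, until the force rose without further travel at about z 0.2645. After correcting for the rod's weight, I held about 16.4 N for 1.4 s, then about 15 N for 1.4 s. The highest reading I saw was about 17 N. Force is only reported at the end of each move call, so I have no readings in between.
- **Last checks:**
  - The rod stands in the holder where it was, and it had not slipped in the grip.
  - In the last scene picture the tamper and the wipe bottle are where they started.
  - The upper canister's top is well down in the tube. From the gripper height it is about 40 mm below the rim, within the stated 30 to 60 mm.
  - The gripper is open and clear of everything.

No final check failed or disagreed.

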